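# Unclip a meter module for calibration

### The job

The orange meter module is due for calibration: pull it straight up off the docking rail, against its sprung catch, and stand it upright on the floor of the white tray. Set it down rather than dropping it, let go of it, and leave the blue and the green module clipped on the rail.

Things in the scene. Friction and masses are not known exactly. Their poses are not given: they have to be found in the camera images.
- orange_centre (a point): Centre (50 mm above the underside) of the orange-capped module, 100 mm tall, about 0.18 kg. z up, x across the rail, y along it. The cap, its grip, fills the top 48 mm: a block 30 mm in x by 36 mm in y, to be gripped across x. Below is a grey body 44 by 40 mm. A sprung roller catch on the +x side, 28 to 45 mm from the centre, holds the module's foot; it stays lower than the cap.
- blue_centre (a point): Centre of the blue-capped module: same shape and axes, clipped on the same rail; it stays. The three stand 85 mm apart centre to centre, in any order. Any catch gives way to a straight upward pull of about 7 to 12 N and is passed after 20 mm of lift; nothing has to be pressed.
- green_centre (a point): Centre of the green-capped module: same shape and axes, clipped on the same rail; it stays. The fixed aluminium rail has a base plate 12 mm high, on which the modules rest, and an upright tongue 10 mm thick in their underside slots: after 30 mm of lift a module is free of it.
- tray_in (a point): Centre of the inner floor (4 mm above the bench) of the white open tray, fixed and empty: 150 mm (its x) by 130 mm (its y) outside, walls 4 mm thick, rim 21 mm above its floor; z up. A loose glass beaker (85 mm tall) and a conical flask (110 mm tall) stand on the bench clear of tray and rail.
Things that resemble listed ones, but are neither listed nor needed, are in the scene too. Of the things that look like the part that bears tray_in, take the one that is farthest to the robot's left at the start.

How it is judged (in metres and radians):
On the way:
1. the orange module is lifted clear of the rail in the gripper (height (world z) of orange_centre above 0.1 m and contact force between the fingers and orange above 0.5 N), for 0.1 s.
At the end, for the whole second after the job is handed in: The orange module stands upright (within 10 degrees) on the tray's floor, its centre within 50 mm (tray's x) and 43 mm (tray's y) of the tray's centre and 40 to 60 mm above its floor, at rest; the blue and the green module are within 10 mm of where they were, clipped on the rail (x of orange_centre in the frame of tray_in between -0.05 and 0.05 m and y of orange_centre in the frame of tray_in between -0.043 and 0.043 m and z of orange_centre in the frame of tray_in between 0.04 and 0.06 m and angle between orange_centre's own z axis and vertical below 0.175 rad and linear speed of orange below 0.02 m/s and distance of each of blue_centre, green_centre from where it was at the start of the episode below 0.01 m); the robot touches nothing.
It fails at once if the blue module is pulled off or shifted by more than 10 mm (distance of blue_centre from where it was at the start of the episode above 0.01 m).
It fails at once if the green module is pulled off or shifted by more than 10 mm (distance of green_centre from where it was at the start of the episode above 0.01 m).
It fails at once if the orange module is dropped (falls free, faster than 0.6 m/s, as from about 20 mm) (contact force between the fingers and orange below 0.1 N and linear speed of orange above 0.6 m/s).
It also fails if it takes over 37 s, if anything falls off the work surface, if the arm or the gripper's body presses on something with over 40 N, if the wrist force passes 120 N, or if a joint passes its speed limit or range.

### The arm

A 6-joint arm with a two-finger parallel gripper is mounted at the origin on the work surface. World frame = base frame: x ahead of the robot, y to its left, z up, the work surface at z = 0. Lengths are in m, angles in degrees, forces in N, time in s.
With the tool pointing down it reaches from about 0.4 to 0.825 m from the base axis. Payload 7 kg.
Tool frame: the origin (TCP) lies midway between the tips of the shut fingers; the grasp point (between the pads) lies 19 mm behind it; z points along the fingers, y is the direction in which the jaws open and shut (so a half turn about z gives the same grasp; the last joint's range is limited). The gripper opens to 88 mm and grips with 3 to 60 N. Pads are 19 mm wide; open, the fingers measure 130 mm over their backs; the gripper's body (78 mm by 193 mm) begins 47 mm behind the grasp point.
Start: joints at [-55.686, 20.546, 0.682, 0, -70.136, -16.507], TCP at [0.206, -0.643, 0.227] pointing down, gripper open.
Joint ranges: [-176.03, 176.03], [-82.01, 121.73], [-58.28, 71.71], [-173.87, 95.51], [-174.79, -0.11], [-173.66, 173.66]. Speed limits (degrees/s): [136.94, 136.94, 172.46, 180, 180, 180].

### API

Orientations are given as [roll, pitch, yaw] about the fixed x, y, z axes, in that order (R = Rz(yaw) Ry(pitch) Rx(roll)).
In Python, from plant import r gives the robot as it stands. The module is installed in compiled form; this text tells all that it offers.
- The arm moves only by the tool send_rows, never from a script. Its argument "motion" is a list of rows, each an object with "travel": the shift along the tool's x, y, z in m, a list of three; "spin": the turn about the tool's z in degrees. In form: [{"travel": [tx, ty, tz], "spin": spin}, ...]. A call has 1 to 5 rows; each row shifts and turns the pose as measured when the row begins, along the tool's axes as they then stand; what a row does not reach is not made up. A row lasts 1/12 s, in which the tool goes at most 41.7 mm and 7.16 degrees, less where a joint would pass 70% of its speed; a pose out of reach is approached as far as the arm can. A call is refused whole if a number of a shift passes 0.0417 or a number of a turn 7.16, either way. A call with a gripper value outside its range is refused whole. "gripper" is the gripper command: -1 is shut, 1 is fully open, values between are in proportion, set as the call begins (left out, the last holds). The fingers move at their own pace and stop on an object; "squeeze" is the grip in N (left out, the last holds). Time passes only in rows, so rows that do not move let the fingers close. It gives the time, the measured TCP pose, the force and the opening at its end, in the units of the state.
- r.get_state(): the state, without advancing time (a new reading comes with each control period).
- r.capture(name): name is "scene" or "top" or "wrist"; returns (picture, depth): 384x512x3 uint8, blue, green, red; 384x512 float32, m along the optical axis (not along the pixel's ray), 0 where there is no reading.
- r.get_calibration(name): a dict with "fov_y" (degrees; the focal length in pixels is half the picture's height over the tangent of half this angle, whatever the lens; pixels are square), "cx", "cy" (the principal point, pixels), "origin" and "orientation" of the camera in the world. Camera axes: x right, y down, z forward; pixel columns grow to the right and rows downward; lengths in m; the calibration is good to about 2 mm. The wrist camera is an equidistant fisheye: a pixel r from the principal point sees the ray r / f radians off the axis. A picture is of the moment at which its call begins: read the wrist's pose just before it. get_calibration takes no time and is no camera call; for the wrist camera it gives the pose at the moment of the call.
- r.close_job(): hands the job in, once; it reports no verdict.
Trained networks look in the newest picture that a camera, given by its name, has taken for a name from the list of things; names that differ only in an ending like _2 or _b are one class to them, and where a whole thing is asked for, a point or a joint stands for the part that bears it (a point fixed in the world has none). Each returns a list of dicts, best first, with "conf" (0 to 1); they miss things now and then, are a little off and sometimes report something else, mostly with a low value. They report only what shows in the picture. A call takes as long as a camera call. They do not tell look-alikes from the thing itself.
- r.boxes_of(camera, target): "at" ([x, y, z] in m, in the coordinates of the camera as it stood for that picture, good to about 4 mm: the middle of the surface that is visible of it).
- r.pinpoint(camera, target): "at" ([x, y, z] in m, in the coordinates of the camera as it stood for that picture, good to about 4 mm: a listed point, or the origin of a listed thing).
The state is a dict: "time_s": time; "joints": joint angles; "qd": joint speeds; "joint_torque": joint torques, N m; "tcp_pos": TCP position; "eef_rot": TCP orientation; "contact_force": force on the tool from outside, world axes, zero at the start; "moment": the same for the moment, N m; "gripper_width": finger opening in m.
Only numpy, scipy, OpenCV 4.12 (cv2) and the standard library are available. Lean on these libraries where they do the work, as an engineer would, in place of code of your own. Each camera call takes 0.05 s, during which the arm holds its last target. There are 200 camera calls.

## Working session

There is one attempt and no reset: what is moved stays moved. The work goes in short steps, Python scripts to look and compute and a tool call to move; the robot and the scene stay as the last step left them, time stands still between calls to the robot, and variables do not carry over. Pictures are saved under pics/ and viewed, about 8 in all and at most 12, crops included, and the job is handed in when it is done.

Besides the shell and the picture viewer there is one more tool, called after "Call:" as a command line: name --argument value ..., lists and objects as JSON in quotes. send_rows: Moves the arm, as the interface text tells. Its arguments: {"type":"object","properties":{"motion":{"type":"array"},"gripper":{"type":"number"},"squeeze":{"type":"number"}},"required":["motion"]}

```bash
mkdir -p pics; cat > h.py <<'E'
from plant import r
import numpy as np, cv2
from scipy.spatial.transform import Rotation as R
def T(name):
    c=r.get_calibration(name); o=np.array(c["orientation"],float)
    M=o if o.shape==(3,3) else (R.from_quat(o).as_matrix() if o.size==4 else R.from_euler('xyz',o,degrees=True).as_matrix())
    return M,np.array(c["origin"])
def W(name,p): M,o=T(name); return M@np.array(p)+o
E
python3 - <<'E'
from h import *
s=r.get_state(); print(s)
for n in("scene","top"):
    p,d=r.capture(n); print(n,r.get_calibration(n)); cv2.imwrite(f"pics/{n}0.png",p)
    for t in("orange_centre","blue_centre","green_centre","tray_in"):
        for q in r.pinpoint(n,t)[:4]: print(t,round(q["conf"],2),W(n,q["at"]).round(3),)
E
```

```text
{'time_s': 0.0, 'joints': array([-5.56862361e+01,  2.05898210e+01,  6.33833494e-01, -1.73297895e-02,
       -7.01348346e+01, -1.65065195e+01]), 'qd': array([-0.00703177, -0.0766434 , -0.00578064, -0.0115825 , -0.03794418,
       -0.07108863]), 'joint_torque': array([ 9.44304229e-04, -5.82711160e+01,  2.93062592e+01,  6.99709520e+00,
        6.88963104e-03, -1.85733165e-04]), 'tcp_pos': array([ 0.20623654, -0.64222186,  0.22565013]), 'eef_rot': array([ 1.79908292e+02, -1.01871045e-02, -1.62198649e+02]), 'contact_force': array([-0.01143884,  0.11634694, -0.63059811]), 'moment': array([ 0.04170161, -0.05216831, -0.02133213]), 'gripper_width': 0.08804767686345383}
scene {'fov_y': 52.05541725775501, 'cx': 260.68527317168537, 'cy': 195.684586493827, 'origin': array([1.06049915, 0.47294965, 0.95412929]), 'orientation': array([-1.36407383e+02, -1.06114473e-01,  1.34003145e+02])}
orange_centre 0.96 [0.599 0.155 0.058]
blue_centre 0.58 [0.599 0.153 0.061]
blue_centre 0.56 [0.568 0.23  0.059]
green_centre 0.81 [0.624 0.073 0.06 ]
tray_in 0.77 [ 0.619 -0.464  0.003]
tray_in 0.76 [ 0.319 -0.335  0.006]
tray_in 0.64 [ 0.54  -0.237  0.007]
top {'fov_y': 52.65278134446636, 'cx': 247.5096891133157, 'cy': 186.52679322246817, 'origin': array([ 0.3881486 , -0.09950694,  0.96547359]), 'orientation': array([-175.25818912,    0.80555646,  -88.47270275])}
orange_centre 0.64 [0.595 0.151 0.066]
green_centre 0.57 [0.616 0.072 0.062]
tray_in 0.77 [ 0.544 -0.24   0.005]
tray_in 0.7 [ 0.615 -0.466 -0.002]
tray_in 0.56 [ 0.318 -0.338  0.008]
```

View pics/scene0.png

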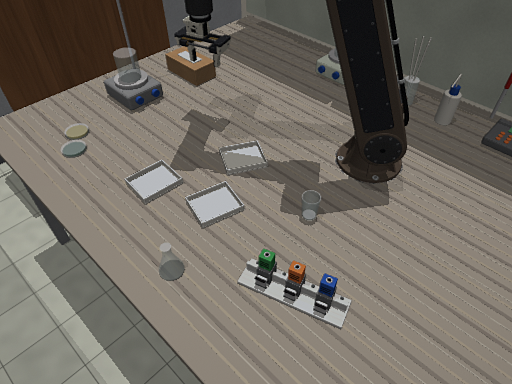

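View pics/top0.png

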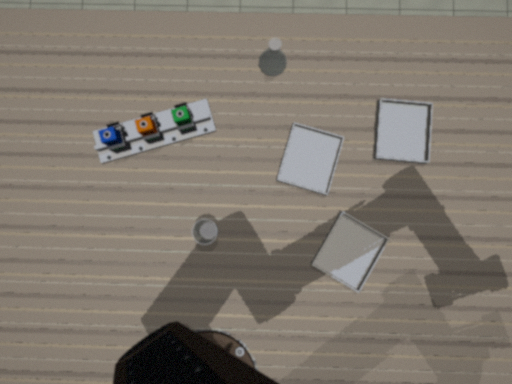

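Scene: the orange module is at scene (297,272) and top (146,124), between green and blue. The trays are at scene (215,203), (243,157) and (154,180), with y of about -0.24, -0.34 and -0.47. The leftmost is the one at y=-0.24, top (309,158), world (0.542,-0.238). The beaker is at top (205,230) and the flask at top (272,62).

```bash
cat >> h.py <<'E'
def plan(target,yaw,step=0.04,maxspin=7,n=None,pose=None):
    s=r.get_state(); p=np.array(s["tcp_pos"]); y=s["eef_rot"][2]
    if pose is not None: p,y=np.array(pose[:3]),pose[3]
    d=np.array(target)-p; dy=(yaw-y+180)%360-180
    n=n or int(max(np.ceil(np.linalg.norm(d)/step),np.ceil(abs(dy)/maxspin),1))
    for i in range(n):
        M=R.from_euler('xyz',[180,0,y+dy*i/n],degrees=True).as_matrix()
        print((M.T@d/n).round(4).tolist(), round(-dy/n,2), "" if (i+1)%5 else "\n")
E
python3 - <<'E'
from h import *
# tilt-free crop of tops; tray orientation from top camera
p=cv2.imread("pics/top0.png"); 
a=cv2.resize(p[70:180,70:350],None,fx=2.8,fy=2.8,interpolation=cv2.INTER_CUBIC); cv2.imwrite("pics/crop1.png",a)
plan([0.56,0.14,0.24],-71.7)
E
```

```text
[-0.0262, 0.029, -0.0006] -4.11 
[-0.0282, 0.027, -0.0006] -4.11 
[-0.0301, 0.0249, -0.0006] -4.11 
[-0.0318, 0.0227, -0.0006] -4.11 
[-0.0333, 0.0204, -0.0006] -4.11 

[-0.0347, 0.0179, -0.0006] -4.11 
[-0.0359, 0.0154, -0.0006] -4.11 
[-0.0369, 0.0128, -0.0006] -4.11 
[-0.0377, 0.0101, -0.0006] -4.11 
[-0.0383, 0.0074, -0.0006] -4.11 

[-0.0388, 0.0046, -0.0006] -4.11 
[-0.039, 0.0018, -0.0006] -4.11 
[-0.039, -0.001, -0.0006] -4.11 
[-0.0389, -0.0038, -0.0006] -4.11 
[-0.0385, -0.0066, -0.0006] -4.11 

[-0.0379, -0.0093, -0.0006] -4.11 
[-0.0371, -0.012, -0.0006] -4.11 
[-0.0362, -0.0147, -0.0006] -4.11 
[-0.035, -0.0172, -0.0006] -4.11 
[-0.0337, -0.0197, -0.0006] -4.11 

[-0.0322, -0.022, -0.0006] -4.11 
[-0.0306, -0.0243, -0.0006] -4.11
```

View pics/crop1.png

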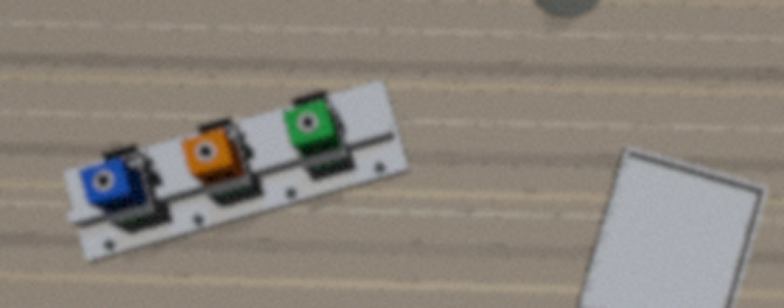

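The crop confirms it: orange cap at crop (207,152), between blue (104,181) and green (308,122). The chosen tray is at lower right.

Call:
send_rows --motion '[{"travel": [-0.026, 0.029, -0.001], "spin": -4.1}, {"travel": [-0.028, 0.027, -0.001], "spin": -4.1}, {"travel": [-0.03, 0.025, -0.001], "spin": -4.1}, {"travel": [-0.032, 0.023, -0.001], "spin": -4.1}, {"travel": [-0.033, 0.02, -0.001], "spin": -4.1}]' --gripper 1

```text
time_s: 0.92
tcp_pos: [0.2847, -0.4643, 0.2278]
eef_rot: [179.8, -0.1, -141.5]
contact_force: [1.9, 1.0, -0.8]
gripper_width: 0.088
```

Call:
send_rows --motion '[{"travel": [-0.035, 0.018, -0.001], "spin": -4.1}, {"travel": [-0.036, 0.015, -0.001], "spin": -4.1}, {"travel": [-0.037, 0.013, -0.001], "spin": -4.1}, {"travel": [-0.038, 0.01, -0.001], "spin": -4.1}, {"travel": [-0.038, 0.007, -0.001], "spin": -4.1}]'

```text
time_s: 1.33
tcp_pos: [0.3658, -0.2773, 0.2341]
eef_rot: [180.0, 0.0, -120.0]
contact_force: [0.8, -0.3, 0.8]
gripper_width: 0.0877
```

Call:
send_rows --motion '[{"travel": [-0.039, 0.005, -0.001], "spin": -4.1}, {"travel": [-0.039, 0.002, -0.001], "spin": -4.1}, {"travel": [-0.039, -0.001, -0.001], "spin": -4.1}, {"travel": [-0.039, -0.004, -0.001], "spin": -4.1}, {"travel": [-0.038, -0.007, -0.001], "spin": -4.1}]'

```text
time_s: 1.75
tcp_pos: [0.4433, -0.0878, 0.2423]
eef_rot: [-179.6, 0.1, -98.4]
contact_force: [1.0, -0.5, -0.4]
gripper_width: 0.0876
```

```bash
python3 - <<'E'
from h import *
s=r.get_state();print(s["time_s"],s["tcp_pos"],s["eef_rot"])
plan([0.57,0.14,0.24],-71.7)
E
```

```text
1.75 [ 0.44333603 -0.08779025  0.24232402] [-1.79640659e+02  1.19264340e-01 -9.84395205e+01]
[-0.0348, -0.0131, 0.0003] -3.82 
[-0.0339, -0.0154, 0.0003] -3.82 
[-0.0328, -0.0176, 0.0003] -3.82 
[-0.0315, -0.0198, 0.0003] -3.82 
[-0.0302, -0.0218, 0.0003] -3.82 

[-0.0286, -0.0238, 0.0003] -3.82 
[-0.027, -0.0257, 0.0003] -3.82
```

Call:
send_rows --motion '[{"travel": [-0.035, -0.013, 0], "spin": -3.8}, {"travel": [-0.034, -0.015, 0], "spin": -3.8}, {"travel": [-0.033, -0.018, 0], "spin": -3.8}, {"travel": [-0.031, -0.02, 0], "spin": -3.8}, {"travel": [-0.03, -0.022, 0], "spin": -3.8}]'

```text
time_s: 2.17
tcp_pos: [0.5348, 0.0863, 0.247]
eef_rot: [-179.2, 0.1, -78.2]
contact_force: [0.2, -0.6, -0.4]
gripper_width: 0.0876
```

Call:
send_rows --motion '[{"travel": [-0.028, -0.024, 0], "spin": -3.8}, {"travel": [-0.023, -0.022, 0], "spin": -3.0}, {"travel": [0, 0, 0], "spin": 0}, {"travel": [0, 0, 0], "spin": 0}]'

```text
time_s: 2.5
tcp_pos: [0.5714, 0.1572, 0.2469]
eef_rot: [-179.1, -0.0, -70.5]
contact_force: [-1.0, -0.7, 0.1]
gripper_width: 0.0874
```

```bash
python3 - <<'E'
from h import *
s=r.get_state();print(s["time_s"],s["tcp_pos"],s["eef_rot"])
M,o=T("wrist"); print(o, r.get_calibration("wrist"))
p,d=r.capture("wrist"); cv2.imwrite("pics/w1.png",p)
for t in("orange_centre","blue_centre","green_centre"):
    for q in r.pinpoint("wrist",t)[:4]: print(t,round(q["conf"],2),(M@q["at"]+o).round(4))
# depth cloud -> cap tops by colour
c=r.get_calibration("wrist"); f=192/np.tan(np.radians(c["fov_y"]/2))
v,u=np.mgrid[:384,:512]; x=u-c["cx"];y=v-c["cy"];rr=np.hypot(x,y)+1e-9;th=rr/f
P=np.stack([np.tan(th)*x/rr*d,np.tan(th)*y/rr*d,d],-1)@M.T+o
h=cv2.cvtColor(p,cv2.COLOR_BGR2HSV)
for n,(a,b) in dict(o=(3,18),b=(105,130),g=(45,85)).items():
    m=(h[...,0]>a)&(h[...,0]<b)&(h[...,1]>130)&(h[...,2]>60)&(d>0)&(P[...,2]>0.1)&(P[...,2]<.125)
    q=P[m]; 
    if len(q)<30: continue
    rect=cv2.minAreaRect(q[:,:2].astype(np.float32)*1000)
    print(n,len(q),q.mean(0).round(4),rect)
E
```

```text
2.5 [0.57143689 0.15715069 0.24692921] [-1.79134085e+02 -4.53538161e-02 -7.04779102e+01]
[0.5921742  0.0953676  0.40468773] {'fov_y': 65.70646984690485, 'cx': 256.4996128917629, 'cy': 187.9018831395705, 'origin': array([0.5921742 , 0.0953676 , 0.40468773]), 'orientation': array([ 165.80027255,    0.90108578, -160.51680403])}
orange_centre 0.59 [0.5949 0.1525 0.0651]
blue_centre 0.85 [0.5722 0.2375 0.0621]
green_centre 0.81 [0.6244 0.0739 0.0586]
o 790 [0.5964 0.1524 0.1111] ((596.4713745117188, 153.99411010742188), (29.802568435668945, 35.02760314941406), 16.618513107299805)
b 184 [0.5757 0.2189 0.1082] ((575.2951049804688, 219.4792022705078), (27.89836311340332, 4.225878715515137), 17.710058212280273)
g 741 [0.6208 0.0746 0.1114] ((621.2321166992188, 74.02376556396484), (28.84172248840332, 34.950645446777344), 18.332794189453125)
```

View pics/w1.png

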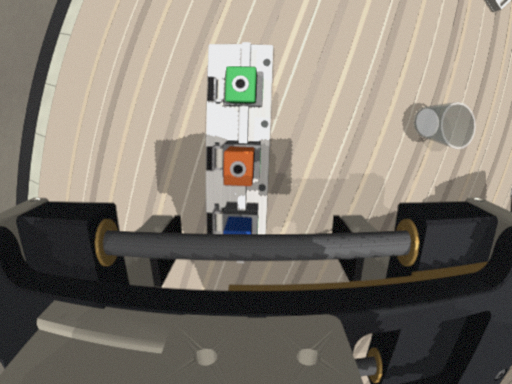

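The wrist view shows green (240,84), orange (238,167) and blue (238,225, partly hidden) on the rail. The orange cap is at (0.5965, 0.1535) and the rail yaw is about 17°, so the tool yaw should be -72.8.

```bash
python3 - <<'E'
from h import *
plan([0.5965,0.1535,0.235],-72.8)
E
```

```text
[0.0099, -0.0238, 0.0126] 2.16
```

Call:
send_rows --motion '[{"travel": [0.01, -0.024, 0.012], "spin": 2.1}, {"travel": [0, 0, 0], "spin": 0}, {"travel": [0, 0, 0], "spin": 0}]'

```text
time_s: 2.95
tcp_pos: [0.5969, 0.1507, 0.2376]
eef_rot: [-178.9, 0.0, -73.0]
contact_force: [-0.6, -0.7, -0.5]
gripper_width: 0.0877
```

```bash
python3 - <<'E'
from h import *
s=r.get_state();print(s["tcp_pos"],s["eef_rot"])
plan([0.5965,0.1535,0.125],-72.8)
E
```

```text
[0.59685918 0.15074938 0.23763243] [-1.78937972e+02  4.01511465e-02 -7.30099372e+01]
[-0.0009, -0.0002, 0.0375] -0.07 
[-0.0009, -0.0002, 0.0375] -0.07 
[-0.0009, -0.0002, 0.0375] -0.07
```

Call:
send_rows --motion '[{"travel": [-0.001, 0.001, 0.037], "spin": 0}, {"travel": [-0.001, 0.001, 0.037], "spin": 0}, {"travel": [-0.001, 0.001, 0.03], "spin": 0}, {"travel": [0, 0, 0], "spin": 0}, {"travel": [0, 0, 0], "spin": 0}]'

```text
time_s: 3.37
tcp_pos: [0.5958, 0.1497, 0.1361]
eef_rot: [-178.4, 0.1, -73.3]
contact_force: [0.4, -0.4, 1.1]
gripper_width: 0.0878
```

```bash
python3 - <<'E'
from h import *
s=r.get_state();print(s["tcp_pos"],s["eef_rot"],s["contact_force"])
M=R.from_euler('xyz',s["eef_rot"],degrees=True).as_matrix(); print((M.T@(np.array([0.5965,0.1535,0.073])-s["tcp_pos"])).round(4))
p,d=r.capture("scene"); cv2.imwrite("pics/s1.png",cv2.resize(p[190:340,200:400],None,fx=3.5,fy=3.5))
E
```

```text
[0.59581642 0.14970273 0.13610114] [-1.78438729e+02  9.31393888e-02 -7.32823945e+01] [ 0.39129449 -0.39805163  1.08140438]
[-0.0033 -0.      0.0631]
```

View pics/s1.png

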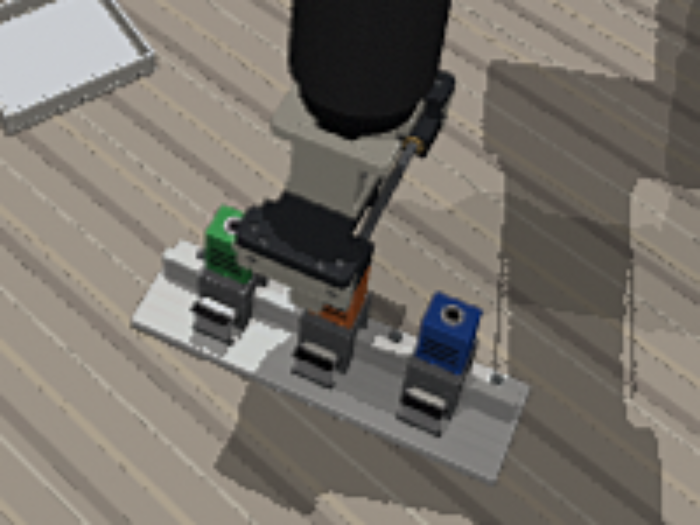

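The gripper straddles the orange cap across the rail, and the neighbours are clear. There is a slow upward and tilt drift per row, so I'll keep the row count low.

Call:
send_rows --motion '[{"travel": [-0.003, 0.001, 0.033], "spin": 0}, {"travel": [-0.002, 0.001, 0.034], "spin": 0}, {"travel": [0, 0, 0], "spin": 0}]'

```text
time_s: 3.67
tcp_pos: [0.599, 0.1564, 0.0769]
eef_rot: [-177.7, 0.2, -73.3]
contact_force: [-0.8, -0.4, -1.4]
gripper_width: 0.0878
```

```bash
python3 - <<'E'
from h import *
s=r.get_state();print(s["tcp_pos"],s["eef_rot"],s["contact_force"])
M=R.from_euler('xyz',s["eef_rot"],degrees=True).as_matrix(); print((M.T@(np.array([0.5965,0.1535,0.073])-s["tcp_pos"])).round(4))
E
```

```text
[0.59895857 0.15635218 0.07686922] [-177.66666298    0.23697432  -73.28974047] [-0.84948158 -0.44821716 -1.39940022]
[0.002  0.0033 0.0037]
```

Call:
send_rows --motion '[{"travel": [0.002, 0.003, 0.003], "spin": 0}, {"travel": [0, 0, 0], "spin": 0}, {"travel": [0, 0, 0], "spin": 0}, {"travel": [0, 0, 0], "spin": 0}]' --gripper -1 --squeeze 35

```text
time_s: 4.0
tcp_pos: [0.6006, 0.1547, 0.0824]
eef_rot: [-177.2, 0.3, -73.2]
contact_force: [-0.3, -0.1, -0.5]
gripper_width: 0.0668
```

The fingers are still closing, and each row re-bases onto the sag. I'll correct once, then wait on camera calls, which hold the target.

Call:
send_rows --motion '[{"travel": [0.001, 0.004, 0.007], "spin": 0}]' --squeeze 45

```text
time_s: 4.08
tcp_pos: [0.5996, 0.1537, 0.0782]
eef_rot: [-176.8, 0.3, -73.2]
contact_force: [-0.1, 0.7, -0.0]
gripper_width: 0.0597
```

```bash
python3 - <<'E'
from h import *
for i in range(12):
    r.capture("wrist"); s=r.get_state()
    if i%3==2: print(round(s["time_s"],2),s["tcp_pos"].round(4),s["eef_rot"].round(2),s["contact_force"].round(1),round(s["gripper_width"],4))
E
```

```text
4.23 [0.597  0.1524 0.0753] [-177.17    0.27  -73.22] [ 0.6 -0.3 -0.4] 0.0479
4.38 [0.5973 0.1526 0.0752] [-177.17    0.26  -73.2 ] [-0.3  0.6  0.4] 0.0356
4.53 [0.5968 0.1524 0.0752] [-177.24    0.25  -73.21] [-1.9 -0.6  3.1] 0.0302
4.68 [0.5969 0.1524 0.0752] [-177.22    0.25  -73.2 ] [-2.8  0.3  4.6] 0.0306
```

Call:
send_rows --motion '[{"travel": [0, -0.001, -0.02], "spin": 0}, {"travel": [0, -0.001, -0.02], "spin": 0}]'

```text
time_s: 4.85
tcp_pos: [0.5929, 0.1507, 0.1095]
eef_rot: [-177.9, 0.2, -73.3]
contact_force: [1.3, 0.0, -0.4]
gripper_width: 0.0297
```

```bash
python3 - <<'E'
from h import *
for i in range(4):
    p,d=r.capture("scene"); s=r.get_state()
    if i%2: print(round(s["time_s"],2),s["tcp_pos"].round(4),s["eef_rot"].round(2),s["contact_force"].round(1),round(s["gripper_width"],4))
cv2.imwrite("pics/s2.png",cv2.resize(p[190:340,200:400],None,fx=3.5,fy=3.5))
E
```

```text
4.95 [0.5952 0.1518 0.1126] [-177.49    0.27  -73.26] [-0.  -0.6 -1.4] 0.03
5.05 [0.5938 0.1512 0.1102] [-177.67    0.26  -73.3 ] [-1.3  1.1 -2.3] 0.03
```

View pics/s2.png

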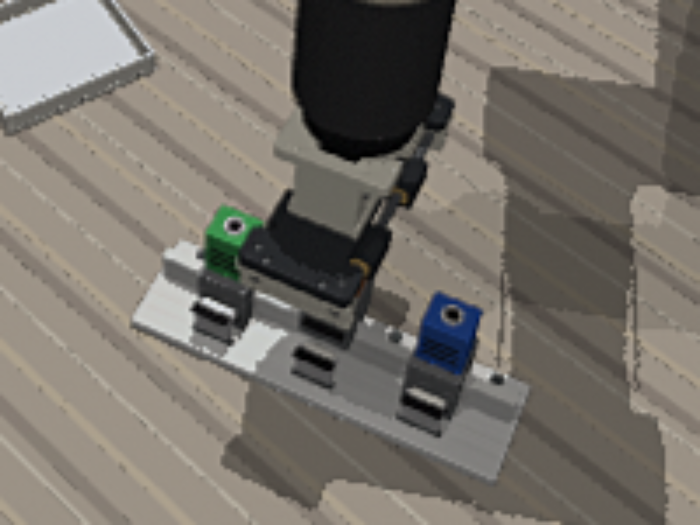

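The module is off its catch (catch left at crop (315,360), module above it); green and blue are undisturbed. Continuing up.

Call:
send_rows --motion '[{"travel": [0, -0.001, -0.035], "spin": 0}, {"travel": [0, -0.001, -0.035], "spin": 0}, {"travel": [0, -0.001, -0.033], "spin": 0}]'

```text
time_s: 5.3
tcp_pos: [0.5872, 0.1481, 0.2035]
eef_rot: [-178.8, 0.1, -73.4]
contact_force: [0.4, 0.3, -1.5]
gripper_width: 0.0296
```

```bash
python3 - <<'E'
from h import *
p,d=r.capture("scene");p,d=r.capture("top"); s=r.get_state()
print(round(s["time_s"],2),s["tcp_pos"].round(4),s["eef_rot"].round(2),s["contact_force"].round(1),round(s["gripper_width"],4))
# tray fit from top depth/colour
p=cv2.imread("pics/top0.png"); m=np.zeros(p.shape[:2],np.uint8); m[110:205,265:355]=1
h=cv2.cvtColor(p,cv2.COLOR_BGR2HSV); m&=((h[...,1]<35)&(h[...,2]>130)).astype(np.uint8)
c=max(cv2.findContours(m,0,2)[0],key=cv2.contourArea); rc=cv2.minAreaRect(c); print(rc)
k=r.get_calibration("top"); M,o=T("top"); f=192/np.tan(np.radians(k["fov_y"]/2))
def w(u,v,z):
    q=M@np.array([(u-k["cx"])/f,(v-k["cy"])/f,1]); return o+q*(z-o[2])/q[2]
print(w(*rc[0],0.008).round(4),[w(*b,0.01).round(3)[:2].tolist() for b in cv2.boxPoints(rc)])
plan([0.542,-0.238,0.215],s["eef_rot"][2])
E
```

```text
5.4 [0.5911 0.1496 0.2092] [-178.14    0.19  -73.37] [ 1.4 -0.4 -1. ] 0.0296
((310.94287109375, 157.50161743164062), (55.452754974365234, 62.51530838012695), 16.798370361328125)
[ 0.5436 -0.2397  0.008 ] [[0.486, -0.152], [0.638, -0.194], [0.6, -0.327], [0.45, -0.284]]
[0.0357, 0.0158, -0.0006] -0.0 
[0.0357, 0.0158, -0.0006] -0.0 
[0.0357, 0.0158, -0.0006] -0.0 
[0.0357, 0.0158, -0.0006] -0.0 
[0.0357, 0.0158, -0.0006] -0.0 

[0.0357, 0.0158, -0.0006] -0.0 
[0.0357, 0.0158, -0.0006] -0.0 
[0.0357, 0.0158, -0.0006] -0.0 
[0.0357, 0.0158, -0.0006] -0.0 
[0.0357, 0.0158, -0.0006] -0.0
```

Call:
send_rows --motion '[{"travel": [0.025, 0.011, -0.005], "spin": 0}, {"travel": [0.036, 0.016, -0.002], "spin": 0}, {"travel": [0.036, 0.016, 0], "spin": 0}, {"travel": [0.036, 0.016, 0], "spin": 0}, {"travel": [0.036, 0.016, 0], "spin": 0}]'

```text
time_s: 5.82
tcp_pos: [0.5682, -0.032, 0.208]
eef_rot: [-178.1, 0.3, -72.8]
contact_force: [1.9, -0.9, -1.6]
gripper_width: 0.0299
```

```bash
python3 - <<'E'
from h import *
s=r.get_state()
print(round(s["time_s"],2),s["tcp_pos"].round(4),s["eef_rot"].round(2),s["contact_force"].round(1),round(s["gripper_width"],4))
plan([0.543,-0.239,0.2],s["eef_rot"][2])
E
```

```text
5.82 [ 0.5682 -0.032   0.208 ] [-178.08    0.32  -72.82] [ 1.9 -0.9 -1.6] 0.0299
[0.0317, 0.0142, 0.0013] -0.0 
[0.0317, 0.0142, 0.0013] -0.0 
[0.0317, 0.0142, 0.0013] -0.0 
[0.0317, 0.0142, 0.0013] -0.0 
[0.0317, 0.0142, 0.0013] -0.0 

[0.0317, 0.0142, 0.0013] -0.0
```

Call:
send_rows --motion '[{"travel": [0.035, 0.014, 0.001], "spin": 0}, {"travel": [0.035, 0.014, 0.001], "spin": 0}, {"travel": [0.035, 0.014, 0.001], "spin": 0}, {"travel": [0.035, 0.014, 0.001], "spin": 0}, {"travel": [0.028, 0.012, 0.001], "spin": 0}]'

```text
time_s: 6.23
tcp_pos: [0.5488, -0.2213, 0.1926]
eef_rot: [-178.3, 0.5, -72.8]
contact_force: [1.2, 0.4, -1.6]
gripper_width: 0.03
```

```bash
python3 - <<'E'
from h import *
for n in("scene","scene","top"):
    p,d=r.capture(n); 
s=r.get_state()
print(round(s["time_s"],2),s["tcp_pos"].round(4),s["eef_rot"].round(2),s["contact_force"].round(1),round(s["gripper_width"],4))
for n in("scene","top"):
    for t in("orange_centre","tray_in"):
        for q in r.pinpoint(n,t)[:3]: print(n,t,round(q["conf"],2),W(n,q["at"]).round(3))
plan([0.543,-0.239,0.1],s["eef_rot"][2])
E
```

```text
6.38 [ 0.5485 -0.2211  0.1921] [-178.37    0.51  -73.01] [-0.5 -0.3 -1.2] 0.0297
scene orange_centre 0.72 [ 0.552 -0.223  0.175]
scene tray_in 0.97 [ 0.322 -0.331  0.005]
scene tray_in 0.81 [ 0.618 -0.463  0.007]
scene tray_in 0.57 [ 0.542 -0.233  0.005]
top tray_in 0.94 [ 0.612 -0.464  0.003]
top tray_in 0.8 [ 0.541 -0.239  0.004]
top tray_in 0.77 [ 0.318 -0.334  0.009]
[0.006, 0.0042, 0.0312] 0.1 
[0.006, 0.0042, 0.0312] 0.1 
[0.006, 0.0042, 0.0312] 0.1
```

Call:
send_rows --motion '[{"travel": [0.006, 0.004, 0.03], "spin": 0}, {"travel": [0.006, 0.004, 0.03], "spin": 0}, {"travel": [0.006, 0.004, 0.025], "spin": 0}]'

```text
time_s: 6.83
tcp_pos: [0.553, -0.2346, 0.1136]
eef_rot: [-177.4, 0.0, -72.3]
contact_force: [1.0, -0.9, -1.3]
gripper_width: 0.0297
```

```bash
python3 - <<'E'
from h import *
for n in("top","top","scene"):
    p,d=r.capture(n); 
s=r.get_state()
print(round(s["time_s"],2),s["tcp_pos"].round(4),s["eef_rot"].round(2),s["contact_force"].round(1),round(s["gripper_width"],4))
cv2.imwrite("pics/s3.png",cv2.resize(p[120:250,130:300],None,fx=4,fy=4))
for q in r.pinpoint("scene","orange_centre")[:2]: print(round(q["conf"],2),W("scene",q["at"]).round(3))
plan([0.543,-0.239,0.07],s["eef_rot"][2])
E
```

```text
6.98 [ 0.5511 -0.2348  0.1127] [-1.7776e+02  1.7000e-01 -7.2340e+01] [ 0.1  0.3 -1.4] 0.0298
0.88 [ 0.554 -0.232  0.09 ]
[0.0004, 0.0051, 0.0223] 0.01 
[0.0004, 0.0051, 0.0223] 0.01
```

View pics/s3.png

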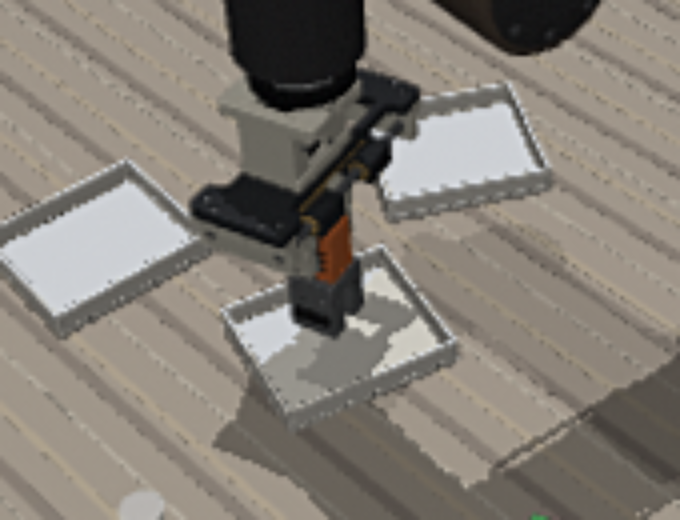

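The module hangs upright over the middle of the chosen tray. Lowering it.

Call:
send_rows --motion '[{"travel": [0, 0.005, 0.02], "spin": 0}, {"travel": [0, 0.005, 0.018], "spin": 0}]'

```text
time_s: 7.2
tcp_pos: [0.551, -0.2372, 0.0834]
eef_rot: [-177.0, -0.3, -72.1]
contact_force: [-0.8, 0.2, -1.4]
gripper_width: 0.0299
```

```bash
python3 - <<'E'
from h import *
for n in("top","scene","scene"): p,d=r.capture(n)
s=r.get_state()
print(round(s["time_s"],2),s["tcp_pos"].round(4),s["eef_rot"].round(2),s["contact_force"].round(1),round(s["gripper_width"],4))
for q in r.pinpoint("scene","orange_centre")[:2]: print(round(q["conf"],2),W("scene",q["at"]).round(3))
E
```

```text
7.35 [ 0.5499 -0.2374  0.0827] [-177.13   -0.27  -72.12] [ 0.1 -0.1 -0.9] 0.0296
0.87 [ 0.551 -0.236  0.065]
```

Call:
send_rows --motion '[{"travel": [0, 0.003, 0.009], "spin": 0}]'

```text
time_s: 7.48
tcp_pos: [0.5509, -0.2386, 0.0775]
eef_rot: [-176.8, -0.5, -72.0]
contact_force: [0.4, 0.4, -1.8]
gripper_width: 0.0296
```

```bash
cat > st.py <<'E'
from h import *
for n in("top","scene","scene"): p,d=r.capture(n)
s=r.get_state()
print(round(s["time_s"],2),s["tcp_pos"].round(4),s["eef_rot"].round(2),s["contact_force"].round(1),round(s["gripper_width"],4))
E
python3 st.py
```

```text
7.63 [ 0.5482 -0.2383  0.0746] [-177.05   -0.31  -72.11] [ 1.  -0.1 -1.7] 0.0294
```

Call:
send_rows --motion '[{"travel": [0, 0.001, 0.004], "spin": 0}]'

```text
time_s: 7.72
tcp_pos: [0.5483, -0.2388, 0.0716]
eef_rot: [-177.0, -0.4, -72.1]
contact_force: [-0.4, -0.7, -0.2]
gripper_width: 0.0298
```

```bash
python3 st.py
```

```text
7.87 [ 0.5473 -0.2386  0.0704] [-177.07   -0.3   -72.12] [-0.3 -1.2 -1.5] 0.0299
```

Call:
send_rows --motion '[{"travel": [0, 0, 0.003], "spin": 0}]'

```text
time_s: 7.95
tcp_pos: [0.5482, -0.2389, 0.0683]
eef_rot: [-177.0, -0.4, -72.1]
contact_force: [-2.3, 0.3, 29.0]
gripper_width: 0.03
```

```bash
python3 st.py
```

```text
8.1 [ 0.548  -0.2389  0.0685] [-177.03   -0.36  -72.09] [-1.8  0.7  7.4] 0.0299
```

Call:
send_rows --motion '[{"travel": [0, 0, 0.002], "spin": 0}]'

```text
time_s: 8.18
tcp_pos: [0.5484, -0.2393, 0.0683]
eef_rot: [-177.0, -0.4, -72.0]
contact_force: [-6.9, 4.2, 25.2]
gripper_width: 0.0298
```

```bash
python3 st.py
```

```text
8.33 [ 0.5482 -0.2392  0.0684] [-177.01   -0.41  -72.06] [-5.3  2.8 15.5] 0.0301
```

It's on the floor (contact at TCP z of 0.068, as predicted). Releasing.

Call:
send_rows --motion '[{"travel": [0, 0, 0], "spin": 0}]' --gripper 1

```text
time_s: 8.42
tcp_pos: [0.5485, -0.2392, 0.0693]
eef_rot: [-177.0, -0.4, -72.0]
contact_force: [0.8, -0.5, -0.0]
gripper_width: 0.0327
```

```bash
python3 st.py; python3 st.py; python3 st.py;python3 st.py
```

```text
8.57 [ 0.5486 -0.2392  0.0686] [-176.97   -0.43  -72.05] [-0.3 -0.4  0.2] 0.0433
8.72 [ 0.5481 -0.2392  0.0681] [-177.02   -0.4   -72.06] [0.2 0.4 0.1] 0.055
8.87 [ 0.5481 -0.2392  0.0682] [-177.03   -0.4   -72.06] [-0.3 -0.3  0.1] 0.0666
9.02 [ 0.5482 -0.2392  0.0683] [-177.02   -0.4   -72.06] [ 0.8 -0.2 -0. ] 0.0789
```

Open and free of contact; retreating straight up (world).

Call:
send_rows --motion '[{"travel": [0, -0.001, -0.02], "spin": 0}, {"travel": [0, -0.001, -0.03], "spin": 0}, {"travel": [0, -0.001, -0.035], "spin": 0}, {"travel": [0, -0.001, -0.035], "spin": 0}]'

```text
time_s: 9.35
tcp_pos: [0.5404, -0.2379, 0.1825]
eef_rot: [-177.9, 0.1, -72.1]
contact_force: [1.6, 0.4, -0.4]
gripper_width: 0.0873
```

Call:
send_rows --motion '[{"travel": [-0.01, -0.03, -0.02], "spin": 0}, {"travel": [0, 0.04, -0.02], "spin": 0}, {"travel": [0, 0.04, -0.01], "spin": 0}, {"travel": [0, 0.04, 0], "spin": 0}]'

```text
time_s: 9.68
tcp_pos: [0.4634, -0.2545, 0.234]
eef_rot: [-177.5, -0.3, -71.8]
contact_force: [-0.3, -1.1, 0.8]
gripper_width: 0.0878
```

```bash
python3 st.py; python3 - <<'E'
from h import *
p,d=r.capture("scene"); cv2.imwrite("pics/s4.png",cv2.resize(p[110:330,110:370],None,fx=3,fy=2.7))
r.capture("top")
for n in("scene","top"):
    for t in("orange_centre","blue_centre","green_centre"):
        for q in r.pinpoint(n,t)[:2]: print(n,t,round(q["conf"],2),W(n,q["at"]).round(3))
E
```

```text
9.83 [ 0.4606 -0.2548  0.233 ] [-177.57   -0.18  -72.03] [0.2 0.2 0.3] 0.0872
scene orange_centre 0.72 [ 0.553 -0.239  0.05 ]
scene blue_centre 0.78 [0.568 0.234 0.06 ]
scene green_centre 0.66 [0.628 0.07  0.061]
top blue_centre 0.92 [0.568 0.228 0.066]
```

View pics/s4.png

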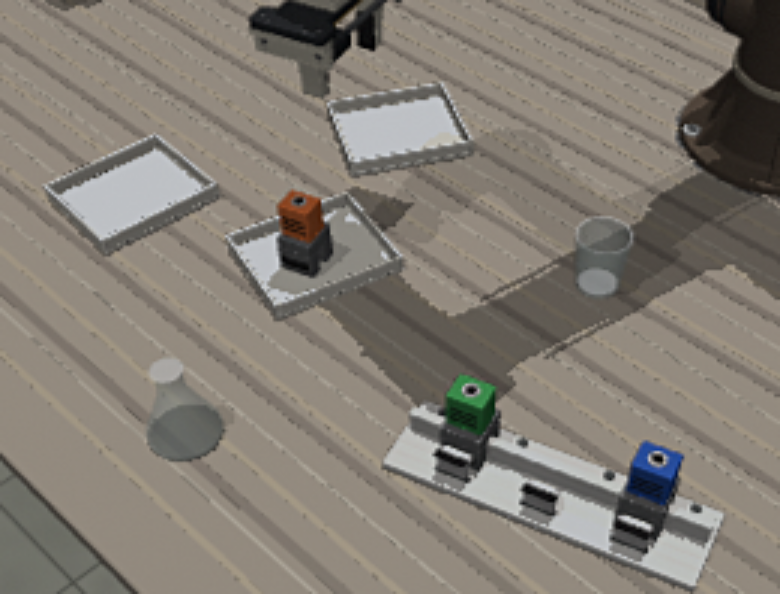

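The orange module stands upright in the chosen tray at crop (303,235). Green and blue are still on the rail, and the gripper is clear.

```bash
python3 -c "
from plant import r
print(r.close_job())"
```

```text
the job is handed in; nothing more can be done
None
```

I pulled the orange module straight up off the rail, carried it over green, and set it down in the leftmost of the three trays (the one at y ≈ -0.24). I then let go, backed the arm clear, and handed the job in at about 10 s. The hand-in gives no verdict.

**Orange module:** in the last picture it stands upright in the tray. The network puts its centre at (0.553, -0.239, 0.050), about 10 mm from the tray centre I measured at (0.543, -0.239). When I let go, the gripper was at x = 0.548, so the two differ by about 5 mm.

**Blue and green:** both are still clipped on the rail. In the scene camera their positions are within about 5 mm of the first readings, which is roughly the network's noise.

**Gripper:** it is open with no contact force.

**Failed or off:**
- The last top-camera check found only blue; it missed orange and green.
- The tool tilted by about 3° during the short moves. The module looked upright once released, but I did not measure its tilt.

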